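Change the forming block in the jeweller's corner jig and hold it in

ROBOT

A 6-joint arm with a two-finger parallel gripper is mounted at the origin on the work surface. World frame = base frame: x ahead of the robot, y to its left, z up, the work surface at z = 0. Lengths are in m, angles in rad, forces in N, time in s.
With the tool pointing down it reaches from about 0.325 to 0.775 m from the base axis. Payload 5.5 kg.
Tool frame: the origin (TCP) lies between the finger pads; the fingertips stand 19 mm ahead of it and the grasp point (between the pads) is the TCP (arm.tip_reach is the distance from the TCP to the fingertips, in m); z points along the fingers, y is the line along which they close (so a half turn about z gives the same grasp; the last joint's range is limited). The gripper opens to 85 mm and grips with 20 to 120 N. Pads are 22 mm wide; open, the fingers measure 114 mm over their backs; the gripper's body (76 mm by 85 mm) begins 54 mm behind the grasp point. The pads swing forward as they close: fully open they stand 13 mm farther back than shut.
Start: joints at [-1.211, 0.091, 1.231, -0, 1.82, -0.057], TCP at [0.243, -0.549, 0.25] pointing down, gripper open.
Joint ranges: [-2.87, 2.87], [-0.86, 2.18], [0.17, 2.46], [-1.51, 4.65], [0.06, 2.69], [-2.65, 2.65]. Speed limits (rad/s): [2.57, 2.57, 3.01, 3.14, 3.14, 3.14].

INTERFACE

Orientations are given as a unit quaternion [x, y, z, w].
In Python, from plant import arm, grab_frame, calibration, models gives the robot as it stands. The module is installed in compiled form; this text tells all that it offers.
- The arm moves only by the shell command python3 -m pendant 'ROWS'. ROWS is text: rows parted by semicolons, each of 5 numbers parted by spaces: the shift along the world's x, y, z in m, then the turn about the world's z in degrees, then the finger opening in m, from 0 to 0.0854. A call has 1 to 8 rows; each row is the pose to reach, as a shift and turn from the pose commanded when the call began; what a row does not reach only later rows make up. A row lasts 1/8 s, in which the tool goes at most 62.5 mm and 10.7 degrees, less where a joint would pass 70% of its speed; a pose out of reach is approached as far as the arm can. A call with a gripper value outside its range is refused whole. The fingers move at their own pace and stop on an object; the grip force is fixed at half the most. Time passes only in rows, so rows that repeat a pose let the fingers close. It gives the time, the measured TCP pose, the force, the opening and the grip force at its end, in the units of the state.
- arm.read_state(): the state, without advancing time (a new reading comes with each control period).
- grab_frame(name): name is "scene" or "top" or "wrist"; returns the picture (420x560x3 uint8, red, green, blue); there is no depth.
- calibration(name): a dict with "fov_y" (degrees; the focal length in pixels is half the picture's height over the tangent of half this angle, whatever the lens; pixels are square), "cx", "cy" (the principal point, pixels), "pose" (4x4, takes a point from camera to world coordinates). Camera axes: x right, y down, z forward; pixel columns grow to the right and rows downward; lengths in m; the calibration is good to about 2 mm. The wrist camera is an equidistant fisheye: a pixel r from the principal point sees the ray r / f radians off the axis. A picture is of the moment at which its call begins: read the wrist's pose just before it. calibration takes no time and is no camera call; for the wrist camera it gives the pose at the moment of the call.
- arm.job_done(): hands the job in; it is judged then, once.
Trained networks look in the newest picture that a camera, given by its name, has taken for a name from the list of things; names that differ only in an ending like _2 or _b are one class to them, and where a whole thing is asked for, a point or a joint stands for the part that bears it (a point fixed in the world has none). Each returns a list of dicts, best first, with "conf" (0 to 1); they miss things now and then, are a little off and sometimes report something else, mostly with a low value. They report only what shows in the picture. A call takes as long as a camera call. They do not tell look-alikes from the thing itself.
- models.spot_in(camera, target): "box" ([centre column, centre row, width, height] in pixels, round what is visible of it).
- models.trace(camera, target): "pixels" (420x560 bool, what is visible of it) and "box" ([centre column, centre row, width, height] in pixels, round what is visible of it).
- models.tip_of(camera, target): "xy" ([column, row] in pixels: a listed point, or the origin of a listed thing).
The state is a dict: "time_s": time; "joint_positions": joint angles; "qvel": joint speeds; "joint_efforts": joint torques, N m; "tcp_pos": TCP position; "tool_rot": TCP orientation; "force": force on the tool from outside, world axes, zero at the start; "moment": the same for the moment, N m; "gripper_width": opening from 0.0 (shut) to 1.0 (fully open); "grip_force": force on a finger pad.
Only numpy, scipy, OpenCV 4.12 (cv2) and the standard library are available. Lean on these libraries where they do the work, as an engineer would, in place of code of your own. Each camera call takes 0.05 s, during which the arm holds its last target. There are 200 camera calls.

TASK

Swap the two wooden forming blocks: the cube with round hollows, now on the steel jig, goes on the rubber pad, and the long grooved block, now on the rubber pad, goes on the jig. Keep both blocks upright, leave the cube standing free with its whole base on the pad, and don't disturb the mug, the jar or the soldering brick. Finish with the grooved block flat on the jig, grooves up and its long side along the longer stop, pressed firmly into the corner against both stops; do not let go: the job ends while you are still holding it pressed there.

Things in the scene. Friction and masses are not known exactly. Their poses are not given: they have to be found in the camera images.
- jig: Corner jig fixed to the bench: steel plate 170 (x) x 130 (y) x 10 thick, origin at the centre of its underside (z = 0). It carries two bar stops, 12 tall above the plate, along its +x and +y edges. Rigid and polished: wood slides on it easily (friction about 0.25). The grooved block seated in the corner has its origin at jig x +31, y +28, z +10 mm, its x axis along the jig's x (either way round).
- jig_corner (a point): The inside corner where the planes of the two stops' inner faces meet, at the level of the plate's top (10 mm above the bench): jig x +71, y +51 mm; axes as the jig's. The room for the block is on its -x, -y side.
- stop_long: The longer stop: dark steel bar 130 (along jig x) x 14 x 12 tall, fixed to the jig along its +y edge; origin at the centre of its underside. Its inner face looks to jig -y, at jig y = +51 mm.
- stop_short: The shorter stop: dark steel bar 14 x 76 (along jig y) x 12 tall, fixed to the jig along its +x edge; origin at the centre of its underside. Its inner face looks to jig -x, at jig x = +71 mm.
- rest: Black rubber pad, 130 x 130 x 8 thick, fixed flat on the bench; origin at the centre of its underside. The jig and the pad lie to the left and right of the bench's middle, either way round; the bench between them is free.
- swage_block: Grooved block (swage): plain hardwood, 80 (x) x 46 (y) x 50 tall, two square grooves 12 deep along its x in the top, flat full-height sides; origin at the centre of its underside, z up. About 0.2 kg, varies. Starts on the rubber pad.
- dapping_block: Cube with round hollows (dapping block): plain hardwood, 50 x 50 x 50, four round hollows of different sizes in the top; origin at the centre of its underside, z up. About 0.15 kg, varies. Starts standing on the jig plate, loose near the corner.
- mug: Bystander: blue ceramic mug, 80 across, 90 tall, beyond the work; origin at the centre of its underside.
- jar: Bystander: closed glass jar, 72 across, 85 tall, at the right; origin at the centre of its underside.
- brick: Bystander: pale soldering brick 110 x 70 x 30, far right; origin at the centre of its underside.
There are look-alikes about, which are no part of the job. What is shaped like the swage_block but red or yellow is not meant.

How it is judged:
By the outcome, as a careful person would: the job done as asked, in the order asked, and still so for the second after the job is handed in, while the arm keeps its last pose, push and grip.
It also fails if it takes over 72 s, if anything falls off the work surface, if the arm or the gripper's body presses on something with over 40 N, if the wrist force passes 120 N, or if a joint passes its speed limit or range.

## Working session

There is one attempt and no reset: what is moved stays moved. The work goes in short steps, Python scripts to look and compute and a shell command to move; the robot and the scene stay as the last step left them, time stands still between calls to the robot, and variables do not carry over. Pictures are saved under pics/ and viewed, at most 10 in all, crops included, and the job is handed in when it is done.

```bash
mkdir -p pics; cat > h.py <<'E'
import numpy as np, cv2
from plant import arm, grab_frame, calibration, models
def save(cam,name):
    im=grab_frame(cam); cv2.imwrite('pics/'+name,im[:,:,::-1]); return im
def ray(cam,px,C=None):
    c=C or calibration(cam); f=210/np.tan(np.radians(c['fov_y'])/2)
    d=np.array([px[0]-c['cx'],px[1]-c['cy']])/f
    if cam=='wrist':
        r=np.hypot(*d); v=np.array([*(d/max(r,1e-9)*np.sin(r)),np.cos(r)])
    else: v=np.array([*d,1.])
    P=np.array(c['pose']); return P[:3,3],P[:3,:3]@v
def at(cam,px,z,C=None):
    o,d=ray(cam,px,C); return o+d*(z-o[2])/d[2]
def proj(cam,p,C=None):
    c=C or calibration(cam); f=210/np.tan(np.radians(c['fov_y'])/2)
    P=np.array(c['pose']); v=P[:3,:3].T@(np.array(p)-P[:3,3])
    if cam=='wrist':
        r=np.hypot(v[0],v[1]); t=np.arctan2(r,v[2]); q=v[:2]/max(r,1e-9)*t
    else: q=v[:2]/v[2]
    return np.array([c['cx'],c['cy']])+f*q
E
python3 - <<'E'
from h import *
a=save('scene','s0.png'); 
b=save('top','t0.png')
np.set_printoptions(precision=3,suppress=True)
cv2.imwrite('pics/st0.png',cv2.resize(np.vstack([a,b]),None,fx=1,fy=1)[:,:,::-1][:600]) if 0 else None
for n,z in [('jig',.01),('jig_corner',.01),('stop_long',0),('stop_short',0),('rest',0),('swage_block',0),('dapping_block',.01),('mug',0),('jar',0),('brick',0)]:
  for cam in ('top','scene'):
    for d in models.tip_of(cam,n)[:4]: print(n,cam,round(d['conf'],2),np.round(d['xy'],1),at(cam,d['xy'],z))
print(calibration('top')); print(arm.read_state())
E
```

```text
jig top 0.97 [344.2 227.9] [ 0.496 -0.243  0.01 ]
jig scene 0.98 [242.  193.1] [ 0.513 -0.233  0.01 ]
jig scene 0.62 [251.6 295.1] [ 0.792 -0.023  0.01 ]
jig scene 0.52 [167.5 240.4] [ 0.759 -0.301  0.01 ]
jig_corner top 0.69 [339.1 196.5] [ 0.575 -0.234  0.01 ]
jig_corner top 0.47 [258.1 119.6] [ 0.778 -0.034  0.01 ]
jig_corner top 0.28 [368.2 128. ] [ 0.75  -0.315  0.01 ]
jig_corner scene 0.66 [226.1 209.9] [ 0.592 -0.233  0.01 ]
jig_corner scene 0.33 [164.2 242.1] [ 0.767 -0.305  0.01 ]
stop_long scene 0.75 [242.8 204.3] [ 0.542 -0.212  0.   ]
stop_short top 0.69 [357.2 203.9] [ 0.556 -0.28   0.   ]
stop_short scene 0.6 [218.7 197.3] [ 0.552 -0.288  0.   ]
rest top 0.84 [155.2 242.1] [0.472 0.229 0.   ]
rest scene 0.66 [398.8 249.7] [0.487 0.226 0.   ]
swage_block top 0.9 [119.2 175.3] [0.643 0.32  0.   ]
swage_block top 0.86 [145.4 237.6] [0.484 0.253 0.   ]
swage_block top 0.8 [125.1 309.3] [0.309 0.301 0.   ]
swage_block top 0.71 [168.5 180.6] [0.627 0.196 0.   ]
swage_block scene 0.93 [368.5 286.2] [0.63  0.199 0.   ]
swage_block scene 0.9 [415.4 313.8] [0.648 0.317 0.   ]
swa
[... 727 characters left out ...]
'cx': 277.54530574779005, 'cy': 204.14607047353095, 'pose': array([[-0.024, -0.991,  0.132,  0.379],
       [-1.   ,  0.023, -0.011, -0.063],
       [ 0.008, -0.132, -0.991,  1.367],
       [ 0.   ,  0.   ,  0.   ,  1.   ]])}
{'time_s': 1.1, 'joint_positions': array([-1.211,  0.091,  1.231, -0.   ,  1.82 , -0.057]), 'qvel': array([-0.001, -0.001, -0.001,  0.001, -0.001, -0.   ]), 'joint_efforts': array([  0.001, -45.848, -41.809,  -0.   ,   0.001,   0.   ]), 'tcp_pos': array([ 0.243, -0.549,  0.25 ]), 'tool_rot': array([ 0.978,  0.207, -0.   ,  0.   ]), 'force': array([-0.73 , -0.582,  0.127]), 'moment': array([ 0.048, -0.002,  0.006]), 'grip_force': 0.0, 'gripper_width': 0.9992272248733277}
```

View pics/t0.png

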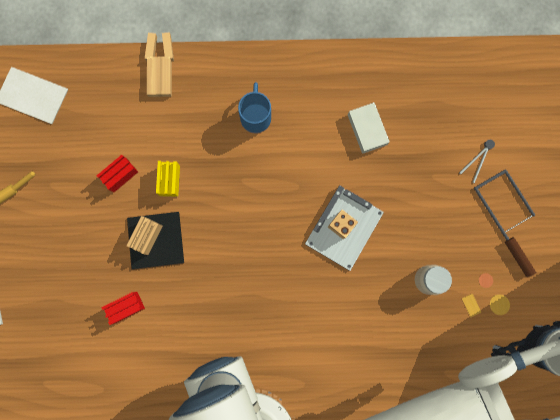

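View pics/s0.png

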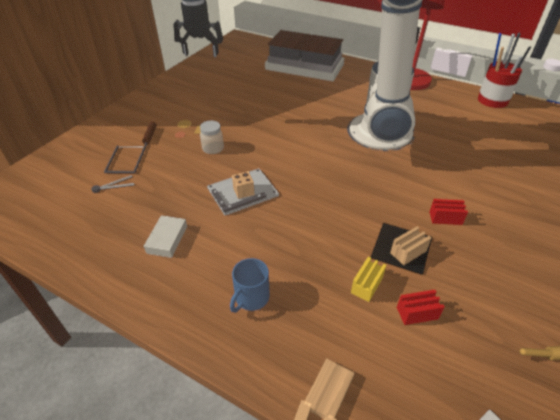

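In the top picture the swage-shaped things are the bare wood one on the pad (145,237), which is the target, red ones at (117,173) and (123,308), and a yellow one at (168,179). The long wooden tool at (160,65) is something else. The cube sits at (343,223) on the jig, whose corner is at about (343,190).

```bash
python3 -m pendant '.22 .31 .05 0 .085;.22 .31 .05 0 .085;.22 .31 .05 0 .085;.22 .31 .05 0 .085;.22 .31 .05 0 .085;.22 .31 .05 0 .085;.22 .31 .05 0 .085;.22 .31 .05 0 .085'
python3 - <<'E'
from h import *
im=save('wrist','w1.png'); C=calibration('wrist'); print(C, arm.read_state()['tcp_pos'])
for n,z in [('jig',.01),('jig_corner',.01),('stop_long',0),('stop_short',0),('dapping_block',.01)]:
    for d in models.tip_of('wrist',n)[:2]: print(n,round(d['conf'],2),np.round(d['xy'],1),at('wrist',d['xy'],z,C).round(4))
for n in ['dapping_block','jig']:
    d=models.trace('wrist',n)[0]; print(n,d['conf'],d['box']); np.save(n+'.npy',d['pixels'])
top=grab_frame('top'); cv2.imwrite('pics/tcrop.png',cv2.resize(top[160:320,85:215,::-1],None,fx=4.5,fy=4.5,interpolation=cv2.INTER_CUBIC)[:600])
E
```

```text
time_s: 2.1
tcp_pos: [0.463, -0.2385, 0.3003]
tool_rot: [0.978, 0.208, -0.0, 0.0]
force: [0.3, -0.2, 0.1]
gripper_width: 0.998
grip_force: 0.0
{'fov_y': 65.70646984690485, 'cx': 279.09862184824937, 'cy': 206.343180885838, 'pose': array([[ 4.03797472e-01, -8.63943768e-01, -3.00913221e-01,
         5.40279813e-01],
       [-9.14848303e-01, -3.81174647e-01, -1.33260914e-01,
        -2.04606089e-01],
       [ 4.29445552e-04,  3.29100370e-01, -9.44294849e-01,
         4.23870513e-01],
       [ 0.00000000e+00,  0.00000000e+00,  0.00000000e+00,
         1.00000000e+00]])} [ 0.46254274 -0.23924425  0.30006705]
jig_corner 0.94 [316.9  76.9] [ 0.5838 -0.2371  0.01  ]
stop_long 0.67 [276.9  92.3] [ 0.5452 -0.1996  0.    ]
stop_short 0.86 [341.7 102.9] [ 0.568  -0.2813  0.    ]
dapping_block 0.69 [290.7 132.9] [ 0.5047 -0.2366  0.01  ]
dapping_block 0.69 [291.9, 136.3, 56.9, 57.7]
jig 0.69 [294.9, 138.4, 160.8, 155.1]
```

View pics/w1.png

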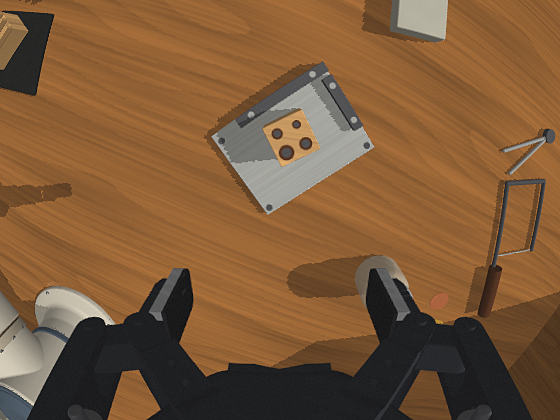

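The wrist view shows the jig with its corner near (325,68). The long stop runs along (240,122)–(315,75) and the short stop along (325,75)–(357,127). The cube top is at (291,138). Next I'll fit the poses of the jig and the cube.

```bash
cat >> h.py <<'E'
from scipy.optimize import minimize
def fit(cam,mask,C,size,z0,x0,fill=False):
    mask=np.ascontiguousarray(mask,np.uint8); 
    if fill:
        c=max(cv2.findContours(mask,0,1)[0],key=cv2.contourArea); mask=cv2.fillPoly(np.zeros_like(mask),[cv2.convexHull(c)],1)
    L,W,H=size
    S=4
    M=cv2.resize(mask,None,fx=S,fy=S,interpolation=cv2.INTER_NEAREST)
    def cost(p):
        x,y,a=p; pts=[]
        for sx in(-1,1):
            for sy in(-1,1):
                for z in(z0,z0+H):
                    u,v=sx*L/2,sy*W/2
                    pts.append(proj(cam,[x+u*np.cos(a)-v*np.sin(a),y+u*np.sin(a)+v*np.cos(a),z],C))
        h=cv2.convexHull(((np.array(pts)+.5)*S*16).round().astype(np.int32))
        R=cv2.fillPoly(np.zeros_like(M),[h],1,shift=4)
        return 1-(R&M).sum()/(R|M).sum()
    best=None
    for da in (-.2,0,.2):
        s=np.array([[0,0,0],[.006,0,0],[0,.006,0],[0,0,.15]])+np.array(x0)+[0,0,da]
        r=minimize(cost,s[0],method='Nelder-Mead',options=dict(initial_simplex=s,xatol=1e-4,fatol=1e-4))
        if best is None or r.fun<best.fun: best=r
    return best.x,best.fun
E
python3 - <<'E'
from h import *
C=calibration('wrist')
a=np.radians(-34)
p,f=fit('wrist',np.load('jig.npy'),C,(.17,.13,.01),0,(.51,-.243,a),True); print('jig',p,np.degrees(p[2]),1-f)
c,s=np.cos(p[2]),np.sin(p[2]); print('corner',p[0]+.071*c-.051*s,p[1]+.071*s+.051*c)
q,f=fit('wrist',np.load('dapping_block.npy'),C,(.05,.05,.05),.01,(.505,-.237,a)); print('cube',q,np.degrees(q[2]),1-f)
im=cv2.imread('pics/w1.png')
def draw(p,L,W,z):
    c,s=np.cos(p[2]),np.sin(p[2])
    pts=[proj('wrist',[p[0]+u*c-v*s,p[1]+u*s+v*c,z],C) for u,v in((L,W),(-L,W),(-L,-W),(L,-W))]
    cv2.polylines(im,[np.round(np.array(pts)*8).astype(int)],True,(0,255,0),1,shift=3)
draw(p,.085,.065,.01);draw(q,.025,.025,.06);draw(q,.025,.025,.01)
a=cv2.resize(im[40:240,180:400],None,fx=2.2,fy=2.2)
b=cv2.imread('pics/tcrop.png'); b=cv2.resize(b,(310,440))
cv2.imwrite('pics/c1.png',np.hstack([a[:440],b]))
E
```

```text
jig [ 0.49825842 -0.24307913 -0.56212815] -32.207570799112936 0.9697164097435801
corner 0.5855155248539167 -0.23776902555065463
cube [ 0.50477734 -0.23565571 -0.6709542 ] -38.442844186938906 0.9647590094743367
```

View pics/c1.png

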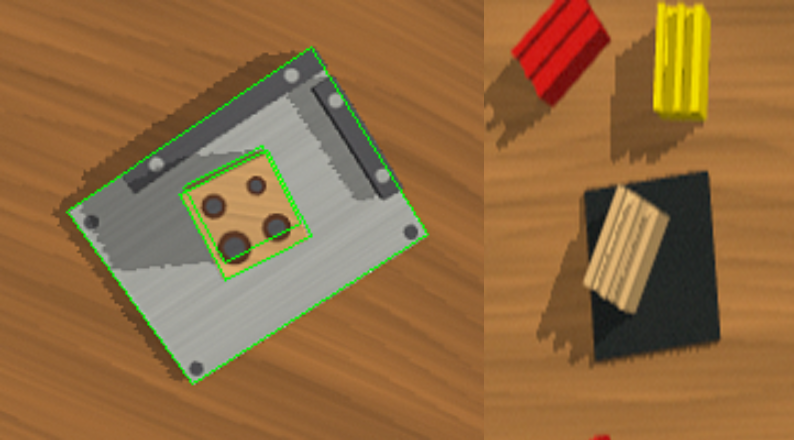

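The crop confirms it: the bare wood grooved block is on the pad, the red and yellow ones are off it, and the jig fit is exact. Next I'll go over the pad.

```bash
R='-.01 .49 0 0 .085'; python3 -m pendant '-.01 .49 0 0 .085;-.01 .49 0 0 .085;-.01 .49 0 0 .085;-.01 .49 0 0 .085;-.01 .49 0 0 .085;-.01 .49 0 0 .085;-.01 .49 0 0 .085;-.01 .49 0 0 .085'
python3 - <<'E'
from h import *
import sys
im=save('wrist','w2.png'); C=calibration('wrist'); print(arm.read_state()['tcp_pos'],arm.read_state()['tool_rot'])
def draw(p,L,W,z):
    c,s=np.cos(p[2]),np.sin(p[2])
    pts=[proj('wrist',[p[0]+u*c-v*s,p[1]+u*s+v*c,z],C) for u,v in((L,W),(-L,W),(-L,-W),(L,-W))]
    cv2.polylines(m,[np.round(np.array(pts)*8).astype(int)],True,(0,255,0),1,shift=3)
m=im[:,:,::-1].copy()
for n,sz,z,x0 in [('rest',(.13,.13,.008),0,(.475,.23,.05)),('swage_block',(.08,.046,.05),.008,(.484,.253,-.5))]:
    for d in models.trace('wrist',n)[:4]:
        t=at('wrist',d['box'][:2],z+.02,C); print(n,d['conf'],d['box'],t)
        if np.hypot(*(t[:2]-x0[:2]))>.05: continue
        p,f=fit('wrist',d['pixels'],C,sz,z,x0,n=='rest'); print(p,np.degrees(p[2]),1-f)
        draw(p,sz[0]/2,sz[1]/2,z);draw(p,sz[0]/2,sz[1]/2,z+sz[2])
cv2.imwrite('pics/c2.png',m)
E
```

```text
time_s: 3.55
tcp_pos: [0.4525, 0.2535, 0.3003]
tool_rot: [0.978, 0.207, 0.0, -0.0]
force: [0.8, -1.1, -0.2]
gripper_width: 0.991
grip_force: 0.0
[0.45150863 0.25851843 0.29928294] [ 9.77805453e-01  2.09505429e-01 -4.61538068e-04 -1.93842638e-03]
rest 0.81 [305.7, 151.7, 117.2, 118.3] [0.4804792  0.23633808 0.02      ]
[0.4777984  0.2353878  0.09899532] 5.672014198730053 0.9789532406937823
rest 0.34 [526.0, 255.2, 65.1, 96.1] [ 0.4961589  -0.19837878  0.02      ]
swage_block 0.91 [298.1, 17.4, 75.1, 34.9] [0.62867804 0.31458942 0.028     ]
swage_block 0.66 [384.5, 59.5, 68.7, 75.7] [0.62930238 0.19843534 0.028     ]
swage_block 0.64 [296.6, 144.2, 76.1, 73.8] [0.48526171 0.25157045 0.028     ]
[ 0.48719793  0.25503938 -0.45498945] -26.068975001690724 0.948123439610363
swage_block 0.54 [533.5, 230.1, 53.1, 52.1] [ 0.54041394 -0.17048243  0.028     ]
```

View pics/c2.png

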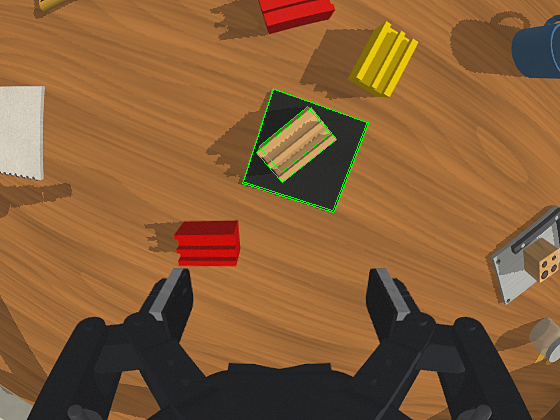

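The wrist view shows the pad at (305,150) with the bare wood block on it at (296,144), and both fits match. The block's yaw is −26°. I'll turn the tool to 154° and come down over it.

```bash
python3 -m pendant '.034 .004 0 10 .085;.034 .004 0 20 .085;.034 .004 -.05 30 .085;.034 .004 -.1 40 .085;.034 .004 -.1 50 .085;.034 .004 -.1 60 .085;.034 .004 -.1 70 .085;.034 .004 -.1 80 .085'
python3 -m pendant '0 0 0 10 .085;0 0 0 20 .085;0 0 0 30 .085;0 0 0 40 .085;0 0 0 50 .085;0 0 0 50 .085;0 0 0 50 .085'
python3 - <<'E'
from h import *
im=save('wrist','w3.png'); C=calibration('wrist'); s=arm.read_state();print(s['tcp_pos'],s['tool_rot'],s['joint_positions'])
m=im[:,:,::-1].copy()
for d in models.trace('wrist','swage_block')[:4]:
    t=at('wrist',d['box'][:2],.03,C); print(d['conf'],d['box'],t)
    if np.hypot(*(t[:2]-[.487,.255]))>.05: continue
    p,f=fit('wrist',d['pixels'],C,(.08,.046,.05),.008,(.487,.255,-.455)); print(p,np.degrees(p[2]),1-f)
    for z in(.008,.058):
        c,q=np.cos(p[2]),np.sin(p[2])
        pts=[proj('wrist',[p[0]+u*c-v*q,p[1]+u*q+v*c,z],C) for u,v in((.04,.023),(-.04,.023),(-.04,-.023),(.04,-.023))]
        cv2.polylines(m,[np.round(np.array(pts)*8).astype(int)],True,(0,255,0),1,shift=3)
cv2.imwrite('pics/c3.png',m)
E
```

```text
time_s: 4.7
tcp_pos: [0.4874, 0.2538, 0.2005]
tool_rot: [0.615, 0.789, -0.0, 0.0]
force: [-0.5, -0.3, 0.8]
gripper_width: 0.998
grip_force: 0.0
time_s: 5.58
tcp_pos: [0.4871, 0.2546, 0.2004]
tool_rot: [0.228, 0.974, 0.0, 0.0]
force: [-0.9, -0.4, -0.0]
gripper_width: 0.999
grip_force: 0.0
[0.48705814 0.25480577 0.20033083] [ 2.27680664e-01  9.73735853e-01 -3.07981016e-05  4.58472689e-05] [ 4.20165700e-01 -4.87986929e-02  1.46072860e+00 -1.05855468e-04
  1.72962701e+00 -6.91257124e-01]
0.77 [393.9, 280.4, 81.9, 80.6] [0.63754236 0.32277893 0.03      ]
0.74 [273.8, 196.6, 57.4, 97.7] [0.49186039 0.24698802 0.03      ]
[ 0.48861488  0.24865597 -0.45728927] -26.200744997878708 0.9575411146365684
0.7 [289.2, 317.3, 66.1, 85.2] [0.62760269 0.19812187 0.03      ]
0.56 [234.8, 29.5, 93.9, 53.0] [0.33692421 0.28562038 0.03      ]
```

View pics/c3.png

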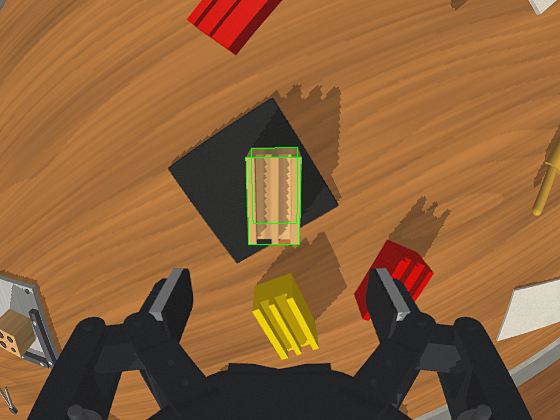

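The block is at (0.4886, 0.2487), so I'll go down and grip it.

```bash
python3 -m pendant '.0015 -.006 -.05 0 .085;.0015 -.006 -.11 0 .085;.0015 -.006 -.156 0 .085;.0015 -.006 -.156 0 .085;.0015 -.006 -.156 0 0;.0015 -.006 -.156 0 0;.0015 -.006 -.156 0 0;.0015 -.006 -.156 0 0'
python3 -m pendant '0 0 0 0 0;0 0 0 0 0;0 0 .03 0 0;0 0 .06 0 0;0 0 .06 0 0'
```

```text
time_s: 6.68
tcp_pos: [0.4901, 0.25, 0.0477]
tool_rot: [0.226, 0.974, 0.002, 0.002]
force: [-0.4, 0.2, 6.0]
gripper_width: 0.525
grip_force: 64.0
time_s: 7.3
tcp_pos: [0.4901, 0.2502, 0.1079]
tool_rot: [0.226, 0.974, 0.002, 0.003]
force: [0.2, 0.3, -1.4]
gripper_width: 0.526
grip_force: 63.0
```

```bash
python3 -m pendant '-.01 -.06 0 -6 0;-.015 -.12 0 -6 0;-.02 -.18 0 -6 0;-.02 -.24 0 -6 0;-.02 -.25 0 -6 0;-.02 -.25 -.03 -6 0;-.02 -.25 -.055 -6 0;-.02 -.25 -.055 -6 0'
python3 -m pendant '0 0 -.006 0 0;0 0 -.010 0 0;0 0 -.010 0 0;0 0 -.010 0 0'
```

```text
time_s: 8.3
tcp_pos: [0.4663, 0.0002, 0.046]
tool_rot: [0.276, 0.961, -0.0, -0.003]
force: [0.2, -0.8, -1.9]
gripper_width: 0.529
grip_force: 63.3
time_s: 8.8
tcp_pos: [0.4687, -0.0006, 0.0398]
tool_rot: [0.277, 0.961, 0.0, 0.0]
force: [0.5, -0.3, -1.8]
gripper_width: 0.535
grip_force: 63.4
```

```bash
python3 -m pendant '0 0 -.002 0 0;0 0 -.002 0 0;0 0 -.002 0 0' | grep -E 'tcp|force'
python3 - <<'E'
from h import *
print(arm.read_state()['force'])
E
```

```text
tcp_pos: [0.4687, -0.0006, 0.0397]
force: [-6.6, 0.9, 10.6]
grip_force: 64.9
[-6.62945213  0.90983013 10.60238073]
```

```bash
python3 -m pendant '0 0 0 0 .085;0 0 0 0 .085;0 0 0 0 .085;0 0 .06 0 .085;0 0 .12 0 .085;0.01 -.04 .15 0 .085;.02 -.1 .15 0 .085;.03 -.16 .15 0 .085'
python3 -m pendant '.01 -.06 0 -3 .085;.01 -.08 0 -6 .085;.01 -.08 0 -6 .085;.01 -.08 0 -6 .085;.01 -.08 0 -6 .085'
python3 - <<'E'
from h import *
s=arm.read_state();im=save('wrist','w4.png'); C=calibration('wrist'); print(s['tcp_pos'],s['tool_rot'],s['joint_positions'])
m=im[:,:,::-1].copy()
def go(n,sz,z,x0,fill=False):
  for d in models.trace('wrist',n)[:4]:
    t=at('wrist',d['box'][:2],z+sz[2]/2,C); print(n,d['conf'],d['box'],t)
    if np.hypot(*(t[:2]-x0[:2]))>.05: continue
    p,f=fit('wrist',d['pixels'],C,sz,z,x0,fill); print(p,np.degrees(p[2]),1-f)
    for zz in(z,z+sz[2]):
        c,q=np.cos(p[2]),np.sin(p[2])
        pts=[proj('wrist',[p[0]+u*c*sz[0]/2-v*q*sz[1]/2,p[1]+u*q*sz[0]/2+v*c*sz[1]/2,zz],C) for u,v in((1,1),(-1,1),(-1,-1),(1,-1))]
        cv2.polylines(m,[np.round(np.array(pts)*8).astype(int)],True,(0,255,0),1,shift=3)
go('dapping_block',(.05,.05,.05),.01,(.505,-.236,-.66))
go('swage_block',(.08,.046,.05),0,(.469,0,-.562))
go('jig',(.17,.13,.01),0,(.498,-.243,-.562),True)
cv2.imwrite('pics/c4.png',m)
E
```

```text
time_s: 10.18
tcp_pos: [0.4989, -0.1622, 0.188]
tool_rot: [0.276, 0.961, -0.0, 0.001]
force: [1.8, -0.3, -0.1]
gripper_width: 0.997
grip_force: 0.0
time_s: 10.8
tcp_pos: [0.5086, -0.2391, 0.1876]
tool_rot: [0.325, 0.946, 0.0, 0.0]
force: [-0.2, 0.5, -0.2]
gripper_width: 0.999
grip_force: 0.0
[ 0.50863662 -0.23913228  0.18759816] [3.25421612e-01 9.45568988e-01 1.27981477e-04 2.19036467e-04] [-5.00195677e-01 -1.50016713e-02  1.45011006e+00  3.28902769e-04
  1.70609539e+00 -1.40803240e+00]
dapping_block 0.91 [280.6, 189.8, 61.5, 68.5] [ 0.50634577 -0.2355409   0.035     ]
[ 0.5043348  -0.23469285 -0.68676121] -39.348518756427 0.976121722050395
swage_block 0.76 [454.1, 27.1, 72.5, 53.7] [ 0.48108445 -0.00722283  0.025     ]
[ 0.46873994  0.00058783 -0.58205546] -33.34932102767352 0.9807702116806937
jig 0.67 [266.4, 176.8, 153.7, 179.1] [ 0.49444357 -0.24358034  0.005     ]
[ 0.49775567 -0.2416057  -0.55015024] -31.521286730448384 0.9318212537468494
```

View pics/c4.png

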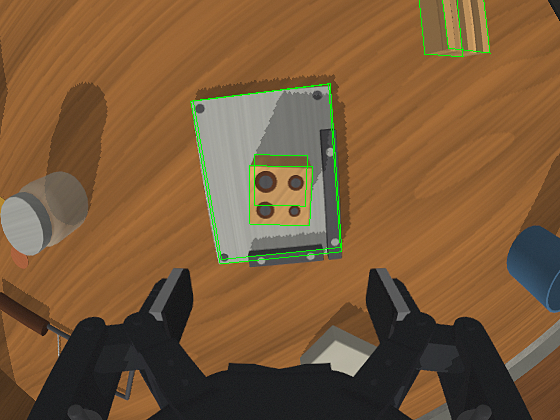

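The cube is at (0.5043, −0.2347) with its green fit aligned. The swage stands upright at (0.469, 0.001). Now I'll grip the cube.

```bash
python3 -m pendant '-.004 .0045 -.05 0 .085;-.004 .0045 -.1 0 .085;-.004 .0045 -.14 0 .085;-.004 .0045 -.14 0 .085;-.004 .0045 -.14 0 0;-.004 .0045 -.14 0 0;-.004 .0045 -.14 0 0;-.004 .0045 -.14 0 0'
python3 -m pendant '0 0 0 0 0;0 0 0 0 0;0 0 .05 0 0;0 0 .1 0 0;0 0 .1 0 0'
```

```text
time_s: 12.0
tcp_pos: [0.506, -0.237, 0.0506]
tool_rot: [0.327, 0.945, -0.0, 0.003]
force: [0.0, -0.0, 8.3]
gripper_width: 0.573
grip_force: 63.7
time_s: 12.62
tcp_pos: [0.5066, -0.2373, 0.1538]
tool_rot: [0.327, 0.945, -0.001, 0.005]
force: [0.6, 0.1, -1.1]
gripper_width: 0.577
grip_force: 62.9
```

```bash
python3 -m pendant '-.004 .06 0 0 0;-.008 .12 0 0 0;-.012 .18 0 0 0;-.016 .24 0 0 0;-.02 .30 0 0 0;-.024 .36 0 0 0;-.027 .42 0 0 0;-.028 .466 0 0 0'
python3 -m pendant '0 0 -.04 0 0;0 0 -.08 0 0;0 0 -.1 0 0;0 0 -.1 0 0'
python3 - <<'E'
from h import *
im=grab_frame('wrist');C=calibration('wrist')
for d in models.trace('wrist','rest')[:3]:
    t=at('wrist',d['box'][:2],.008,C); print(d['conf'],d['box'],t)
    if np.hypot(*(t[:2]-[.479,.23]))<.05: print(fit('wrist',d['pixels'],C,(.13,.13,.008),0,(.479,.23,.1),True))
E
```

```text
time_s: 13.62
tcp_pos: [0.4753, 0.2321, 0.1462]
tool_rot: [0.326, 0.945, -0.0, -0.001]
force: [0.8, -0.5, -2.2]
gripper_width: 0.574
grip_force: 62.8
time_s: 14.12
tcp_pos: [0.4763, 0.2297, 0.0477]
tool_rot: [0.327, 0.945, -0.0, -0.0]
force: [-0.2, 1.1, -1.5]
gripper_width: 0.576
grip_force: 63.4
0.93 [280.4, 228.7, 295.4, 274.0] [0.46530588 0.23975922 0.008     ]
(array([0.47677042, 0.23005857, 0.09365439]), np.float64(0.15519495056726684))
```

```bash
python3 -m pendant '0 0 -.0015 0 0;0 0 -.0015 0 0;0 0 -.0015 0 0'|grep -E 'tcp|^force'
```

```text
tcp_pos: [0.4765, 0.2297, 0.0476]
force: [-5.0, -2.6, 9.7]
```

```bash
python3 -m pendant '0 0 0 0 .085;0 0 0 0 .085;0 0 0 0 .085;0 0 .06 0 .085;0 0 .12 0 .085;0 -.06 .12 3 .085;-.004 -.12 .12 6 .085;-.008 -.18 .12 6 .085'
python3 -m pendant '0 -.05 0 0 .085;0 -.05 0 0 .085;0 -.05 0 0 .085;0 -.05 0 0 .085'
python3 - <<'E'
from h import *
s=arm.read_state();im=save('wrist','w5.png'); C=calibration('wrist'); print(s['tcp_pos'],s['tool_rot'])
m=im[:,:,::-1].copy()
def go(n,sz,z,x0,fill=False):
  for d in models.trace('wrist',n)[:5]:
    t=at('wrist',d['box'][:2],z+sz[2]/2,C)
    if np.hypot(*(t[:2]-x0[:2]))>.05: continue
    p,f=fit('wrist',d['pixels'],C,sz,z,x0,fill); print(n,d['conf'],p,np.degrees(p[2]),1-f)
    for zz in(z,z+sz[2]):
        c,q=np.cos(p[2]),np.sin(p[2])
        pts=[proj('wrist',[p[0]+u*c*sz[0]/2-v*q*sz[1]/2,p[1]+u*q*sz[0]/2+v*c*sz[1]/2,zz],C) for u,v in((1,1),(-1,1),(-1,-1),(1,-1))]
        cv2.polylines(m,[np.round(np.array(pts)*8).astype(int)],True,(0,255,0),1,shift=3)
go('dapping_block',(.05,.05,.05),.008,(.477,.23,-.66))
go('swage_block',(.08,.046,.05),0,(.469,0,-.562))
go('rest',(.13,.13,.008),0,(.477,.23,.1),True)
cv2.imwrite('pics/c5.png',m)
E
```

```text
time_s: 15.6
tcp_pos: [0.4681, 0.0483, 0.1658]
tool_rot: [0.276, 0.961, 0.0, 0.0]
force: [1.4, -0.1, 0.0]
gripper_width: 0.999
grip_force: 0.0
time_s: 16.1
tcp_pos: [0.4685, 0.001, 0.1657]
tool_rot: [0.276, 0.961, 0.0, -0.0]
force: [-0.1, 0.1, -0.0]
gripper_width: 0.996
grip_force: 0.0
[0.46845521 0.00104647 0.16565778] [ 2.75761913e-01  9.61225945e-01  1.54518101e-04 -1.63292562e-04]
dapping_block 0.71 [ 0.4750128   0.23248385 -0.66344615] -38.01266453137524 0.9642134287641899
swage_block 0.82 [ 4.67884766e-01  8.69896354e-05 -5.61537809e-01] -32.173746513690524 0.9492070511145505
rest 0.66 [0.47799312 0.22939    0.10077067] 5.7737338146157375 0.9776588442713777
```

View pics/c5.png

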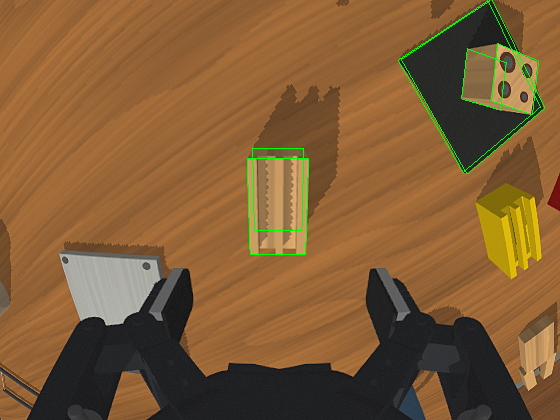

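The cube stands free near the middle of the pad (500,85). The swage sits centred and aligned under the gripper, so I'll grip it.

```bash
python3 -m pendant '0 -.001 -.05 0 .085;0 -.001 -.1 0 .085;0 -.001 -.128 0 .085;0 -.001 -.128 0 .085;0 -.001 -.128 0 0;0 -.001 -.128 0 0;0 -.001 -.128 0 0;0 -.001 -.128 0 0'
python3 -m pendant '0 0 0 0 0;0 0 0 0 0;0 0 .04 0 0;0 0 .06 0 0;0 0 .06 0 0'
```

```text
time_s: 17.3
tcp_pos: [0.4698, -0.0012, 0.04]
tool_rot: [0.277, 0.961, 0.0, 0.002]
force: [-0.2, 0.4, 5.5]
gripper_width: 0.528
grip_force: 63.8
time_s: 17.92
tcp_pos: [0.4694, -0.0012, 0.0996]
tool_rot: [0.277, 0.961, 0.0, 0.002]
force: [-0.5, 0.6, -3.2]
gripper_width: 0.529
grip_force: 63.0
```

```bash
python3 -m pendant '.015 -.06 .01 0 0;.03 -.12 .01 0 0;.045 -.18 .01 0 0;.059 -.237 .01 0 0;.059 -.237 .01 0 0;.059 -.237 -.02 0 0;.059 -.237 -.04 0 0;.059 -.237 -.04 0 0'
python3 - <<'E'
from h import *
im=save('wrist','w6.png'); C=calibration('wrist'); s=arm.read_state();print(s['tcp_pos'],s['tool_rot'])
m=im[:,:,::-1].copy()
def go(n,sz,z,x0,fill=False):
  for d in models.trace('wrist',n)[:5]:
    t=at('wrist',d['box'][:2],z+sz[2]/2,C)
    if np.hypot(*(t[:2]-x0[:2]))>.05: continue
    p,f=fit('wrist',d['pixels'],C,sz,z,x0,fill); print(n,d['conf'],p,np.degrees(p[2]),1-f)
go('jig',(.17,.13,.01),0,(.498,-.243,-.562),True)
for d in models.tip_of('wrist','jig_corner')[:2]: print(d,at('wrist',d['xy'],.01,C))
c,q=np.cos(-.562),np.sin(-.562)
for sz,o,z in(((.17,.13),(.4983,-.2431),.01),((.08,.046),s['tcp_pos'],s['tcp_pos'][2]-.04),((.08,.046),s['tcp_pos'],s['tcp_pos'][2]+.01)):
    pts=[proj('wrist',[o[0]+u*c*sz[0]/2-v*q*sz[1]/2,o[1]+u*q*sz[0]/2+v*c*sz[1]/2,z],C) for u,v in((1,1),(-1,1),(-1,-1),(1,-1))]
    cv2.polylines(m,[np.round(np.array(pts)*8).astype(int)],True,(0,255,0),1,shift=3)
cv2.imwrite('pics/c6.png',m)
E
```

```text
time_s: 18.92
tcp_pos: [0.5257, -0.2366, 0.0544]
tool_rot: [0.276, 0.961, 0.001, -0.003]
force: [-0.4, 0.5, -2.4]
gripper_width: 0.526
grip_force: 63.0
[ 0.52666361 -0.23712997  0.05643964] [ 2.76256170e-01  9.61082972e-01  3.26260653e-04 -1.39413944e-03]
jig 0.78 [ 0.49414598 -0.24291301 -0.59867152] -34.3013514755111 0.8420269786691146
```

View pics/c6.png

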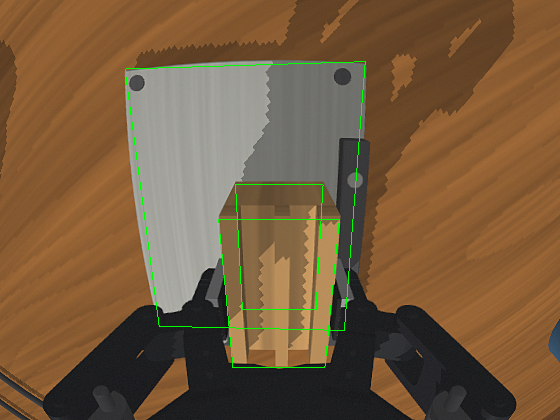

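The block is held upright over the plate, about 8 mm short of the long stop (bar at column 350). I'll set it down and check the force.

```bash
python3 -m pendant '0 0 -.004 0 0;0 0 -.006 0 0;0 0 -.006 0 0;0 0 -.006 0 0'; python3 -m pendant '0 0 -.002 0 0;0 0 -.002 0 0'
```

```text
time_s: 19.58
tcp_pos: [0.5275, -0.2382, 0.0519]
tool_rot: [0.277, 0.961, -0.0, 0.0]
force: [0.1, -0.5, -2.9]
gripper_width: 0.527
grip_force: 63.0
time_s: 19.82
tcp_pos: [0.5276, -0.2382, 0.0501]
tool_rot: [0.277, 0.961, -0.0, 0.0]
force: [-0.4, 0.2, -0.8]
gripper_width: 0.526
grip_force: 63.1
```

```bash
python3 -m pendant '0 0 -.0015 0 0;.0016 .0025 -.0015 0 0;.0027 .0042 -.0015 0 0;.0027 .0042 -.0015 0 0'|grep -E 'tcp|rot|^force'; python3 -m pendant '.0011 .0017 0 0 0;.0016 .0025 0 0 0;.0016 .0025 0 0 0'|grep -E 'tcp|rot|^force'
```

```text
tcp_pos: [0.5308, -0.2349, 0.05]
tool_rot: [0.277, 0.961, -0.001, 0.001]
force: [-2.1, -2.0, 5.3]
tcp_pos: [0.5324, -0.2326, 0.0501]
tool_rot: [0.277, 0.961, -0.001, 0.001]
force: [-0.5, -2.1, 5.6]
```

```bash
python3 -m pendant '.0005 .0008 0 0 0;.0011 .0017 0 0 0;.0011 .0017 0 0 0'|grep -E 'tcp|rot|^force'; python3 -m pendant '.0005 .0008 0 0 0;.0011 .0017 0 0 0;.0011 .0017 0 0 0'|grep -E 'tcp|rot|^force'
```

```text
tcp_pos: [0.533, -0.2316, 0.0501]
tool_rot: [0.277, 0.961, -0.002, 0.001]
force: [-2.7, -4.8, 6.4]
tcp_pos: [0.5331, -0.2314, 0.0501]
tool_rot: [0.277, 0.961, -0.003, 0.001]
force: [-8.4, -9.1, 7.1]
```

Contact with the long stop (about 12 N). Now I'll slide along it to the short stop.

```bash
python3 -m pendant '.002 -.0013 0 0 0;.004 -.0026 0 0 0;.005 -.0032 0 0 0;.005 -.0032 0 0 0'|grep -E 'tcp|rot|^force'; python3 -m pendant '.001 -.0006 0 0 0;.0017 -.0011 0 0 0;.0017 -.0011 0 0 0'|grep -E 'tcp|rot|^force'
```

```text
tcp_pos: [0.5366, -0.2337, 0.0502]
tool_rot: [0.277, 0.961, -0.003, -0.002]
force: [-15.2, -5.6, 11.8]
tcp_pos: [0.5383, -0.2347, 0.0502]
tool_rot: [0.277, 0.961, -0.003, -0.002]
force: [-14.4, -4.7, 11.1]
```

```bash
python3 -m pendant '.001 -.0006 0 0 0;.0017 -.0011 0 0 0;.0017 -.0011 0 0 0'|grep -E 'tcp|rot|^force'; python3 -m pendant '.0008 -.0005 0 0 0;.0017 -.0011 0 0 0;.0017 -.0011 0 0 0'|grep -E 'tcp|rot|^force'
```

```text
tcp_pos: [0.54, -0.2358, 0.0502]
tool_rot: [0.277, 0.961, -0.003, -0.002]
force: [-15.5, -4.7, 11.8]
tcp_pos: [0.5411, -0.2364, 0.0502]
tool_rot: [0.277, 0.961, -0.002, -0.003]
force: [-18.4, -2.4, 14.4]
```

```bash
python3 -m pendant '.0008 -.0005 0 0 0;.0014 -.0008 0 0 0;.0014 -.0008 0 0 0'|grep -E 'tcp|rot|^force'; python3 -m pendant '.0008 -.0005 0 0 0;.0014 -.0003 0 0 0;.0014 -.0003 0 0 0;.0014 -.0003 0 0 0'|grep -E 'tcp|rot|^force'
```

```text
tcp_pos: [0.5412, -0.2365, 0.0503]
tool_rot: [0.277, 0.961, -0.002, -0.004]
force: [-23.9, 0.6, 17.2]
tcp_pos: [0.5413, -0.2365, 0.0504]
tool_rot: [0.277, 0.961, -0.002, -0.006]
force: [-30.2, 3.0, 22.4]
```

```bash
python3 -m pendant '-.0006 .0005 -.001 0 0;-.0012 .001 -.0025 0 0;-.0012 .001 -.0025 0 0;-.0012 .001 -.0025 0 0'|grep -E 'tcp|rot|^force'; python3 - <<'E'
from h import *
s=arm.read_state(); print(s['force'],s['moment'],s['tool_rot'])
im=save('wrist','w7.png'); sc=grab_frame('scene')
# fit of flat block pose in the wrist view
a=im[:,:,::-1][150:400,130:430]; b=sc[:,:,::-1][150:250,170:300]
cv2.imwrite('pics/c7.png',np.hstack([cv2.resize(a,(430,358)),cv2.resize(b,(365,358),interpolation=cv2.INTER_CUBIC)]))
E
```

```text
tcp_pos: [0.5413, -0.2365, 0.0503]
tool_rot: [0.277, 0.961, -0.003, -0.004]
force: [-31.2, 1.0, 29.0]
[-31.15873746   1.04975283  29.03544984] [0.16355771 4.81751598 0.23652982] [ 0.27729859  0.960772   -0.00260729 -0.00398224]
```

View pics/c7.png

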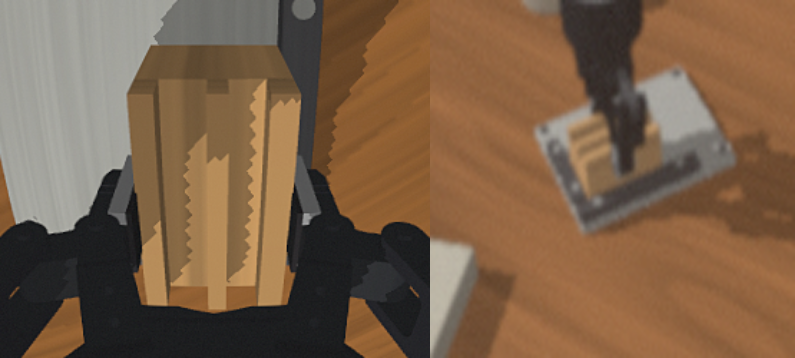

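```bash
python3 -m pendant '-.0006 .001 0 0 0;-.0012 .0019 0 0 0;-.0012 .0019 0 0 0;-.0012 .0019 0 0 0'|grep -E 'tcp|rot|^force'; python3 -m pendant '0 0 0 0 0;0 0 0 0 0;0 0 0 0 0;0 0 0 0 0' |grep -E 'tcp|rot|^force'; python3 - <<'E'
from h import *
s=arm.read_state(); print(s['force'],s['moment'],s['tool_rot'],s['tcp_pos'])
E
```

```text
tcp_pos: [0.5412, -0.2364, 0.0502]
tool_rot: [0.278, 0.961, -0.004, -0.002]
force: [-25.0, -6.4, 23.6]
tcp_pos: [0.5412, -0.2364, 0.0503]
tool_rot: [0.278, 0.961, -0.004, -0.002]
force: [-24.0, -5.9, 24.4]
[-23.95299208  -5.89174292  24.39056633] [-0.78844553  3.87424031  0.38345175] [ 0.27753785  0.96070506 -0.00386923 -0.00188549] [ 0.54122147 -0.23636329  0.05027194]
```

```bash
python3 - <<'E'
from h import *
im=grab_frame('top'); 
d=models.tip_of('top','dapping_block')[0]; print(d['conf'],at('top',d['xy'],.008))
print(arm.job_done())
E
```

```text
0.56 [0.47116641 0.23325919 0.008     ]
the job is handed in; nothing more can be done
None
```

I swapped the blocks and handed the job in: the cube stands free on the rubber pad, and the arm still holds the grooved block in the jig corner, pressed with about 17 N against each stop and tilted by about half a degree at most; no verdict came back.

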